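Restart the stopped tube-rack loader

ROBOT

A 6-joint arm with a two-finger parallel gripper is mounted at the origin on the work surface. World frame = base frame: x ahead of the robot, y to its left, z up, the work surface at z = 0. Lengths are in m, angles in rad, forces in N, time in s.
With the tool pointing down it reaches from about 0.35 to 0.725 m from the base axis. Payload 4.3 kg.
Tool frame: the origin (TCP) lies between the finger pads; the fingertips stand 14 mm ahead of it and the grasp point (between the pads) lies 5 mm behind it; z points along the fingers, y is the line along which they close (so a half turn about z gives the same grasp; the last joint's range is limited). The gripper opens to 85 mm and grips with 20 to 120 N. Pads are 22 mm wide; open, the fingers measure 114 mm over their backs; the gripper's body (76 mm by 85 mm) begins 54 mm behind the grasp point. The pads swing forward as they close: fully open they stand 13 mm farther back than shut.
Start: joints at [-1.215, 0.377, 0.081, 1.274, 0, 1.46], TCP at [0.258, -0.514, 0.245] pointing down, gripper open.
Joint ranges: [-2.72, 2.72], [-0.84, 1.66], [-1.02, 1.22], [-1.77, 2.12], [-1.37, 1.28], [-3.14, 3.14]. Speed limits (rad/s): [2.57, 2.57, 3.14, 3.14, 3.14, 3.14].

INTERFACE

Orientations are given as a unit quaternion [w, x, y, z].
In Python, from cell import robot, cams gives the robot as it stands.
- The arm moves only by the tool servo_tool, never from a script. Its arguments are lists of equal length, an entry for each row: "fingers": the closure, from -1 (fully open) to 1 (shut), so that 0 is half open; "dp": the shift along the tool's x, y, z in cm, a list of three; "dr": the turn, a rotation vector about the tool's x, y, z in degrees, a list of three. In form: {"fingers": [fingers, ...], "dp": [[dx, dy, dz], ...], "dr": [[rx, ry, rz], ...]}. A call has 1 to 10 rows; each row shifts and turns the commanded pose from where the row before left it, along the tool's axes as they then stand; what a row does not reach is not made up. A row lasts 1/10 s, in which the tool goes at most 50 mm and 8.59 degrees, less where a joint would pass 70% of its speed; a pose out of reach is approached as far as the arm can. A call is refused whole if a number of a shift passes 5 or a number of a turn 8.59, either way. A call with a gripper value outside its range is refused whole. The fingers move at their own pace and stop on an object; "newtons" is the grip in N (left out, the last holds). Time passes only in rows, so rows that do not move let the fingers close. It gives the time, the measured TCP pose, the force, the opening and the grip force at its end, in the units of the state.
- robot.sense(): the state, without advancing time (a new reading comes with each control period).
- cams.read_camera(name): name is "scene" or "side" or "wrist"; returns the picture (420x560x3 uint8, red, green, blue); there is no depth.
- cams.camera_info(name): a dict with "camera_matrix" (3x3 intrinsics, pixels), "distortion" ([k1, k2, p1, p2, k3] as OpenCV has them; the pictures are not rectified), "extrinsics" (4x4, takes a point from camera to world coordinates). Camera axes: x right, y down, z forward; pixel columns grow to the right and rows downward; lengths in m; the calibration is good to about 2 mm. A picture is of the moment at which its call begins: read the wrist's pose just before it. camera_info takes no time and is no camera call; for the wrist camera it gives the pose at the moment of the call.
- robot.finish_job(): hands the job in; it is judged then, once.
The state is a dict: "time_s": time; "joint_positions": joint angles; "dq": joint speeds; "tau": joint torques, N m; "position": TCP position; "tool_rot": TCP orientation; "ft_force": force on the tool from outside, world axes, zero at the start; "torque": the same for the moment, N m; "grip_width": finger opening in m; "gripper_force": force on a finger pad.
Only numpy, scipy, OpenCV 4.12 (cv2) and the standard library are available. Lean on these libraries where they do the work, as an engineer would, in place of code of your own. Each camera call takes 0.05 s, during which the arm holds its last target. There are 200 camera calls.

TASK

The analyser's rack loader has stopped on an alarm: with the fingertips, press the yellow key right down for a moment and let it up to silence the alarm, then push the raised, white-striped end of the teal rocker down as far as it goes to lock the rack lane, and only then press the green key right down for a moment and let it up to restart. Do not press the red or the blue key. Pick nothing up, leave the racks, pots, bottle, tub and box standing where they are, and finish clear of everything.

Things in the scene. Friction and masses are not known exactly. Their poses are not given: they have to be found in the camera images.
- console: white control console with a teal band, 220 x 250 mm, 45 mm tall, fixed to the table; origin at the centre of its underside. It carries four keys in a square, centres 68 mm apart: yellow, green, red, blue
- key_yellow_top (a point): centre of the top face of the yellow key: a round cap 32 mm across in a black collar 48 mm across and 12 mm high, on the console. Its top stands 63 mm above the table (18 mm above the console's top, 6 mm above the collar) and it is pushed straight down. Which colour is at which of the four places changes from run to run
- key_yellow (a joint): press value of the yellow key: 0 up, grows to 0.006 m fully down; springs back when let go; 1.2 N starts it moving, 4 N holds it fully down
- key_green_top (a point): centre of the top face of the green key: a round cap 32 mm across in a black collar 48 mm across and 12 mm high, on the console. Its top stands 63 mm above the table (18 mm above the console's top, 6 mm above the collar) and it is pushed straight down. Which colour is at which of the four places changes from run to run
- key_green (a joint): press value of the green key: 0 up, grows to 0.006 m fully down; springs back when let go; 1.2 N starts it moving, 4 N holds it fully down
- key_red_top (a point): centre of the top face of the red key: a round cap 32 mm across in a black collar 48 mm across and 12 mm high, on the console. Its top stands 63 mm above the table (18 mm above the console's top, 6 mm above the collar) and it is pushed straight down. Which colour is at which of the four places changes from run to run
- key_red (a joint): press value of the red key: 0 up, grows to 0.006 m fully down; springs back when let go; 1.2 N starts it moving, 4 N holds it fully down
- key_blue_top (a point): centre of the top face of the blue key: a round cap 32 mm across in a black collar 48 mm across and 12 mm high, on the console. Its top stands 63 mm above the table (18 mm above the console's top, 6 mm above the collar) and it is pushed straight down. Which colour is at which of the four places changes from run to run
- key_blue (a joint): press value of the blue key: 0 up, grows to 0.006 m fully down; springs back when let go; 1.2 N starts it moving, 4 N holds it fully down
- lane: white rack lane with a teal deck, 250 x 150 mm, 30 mm tall, fixed to the table; origin at the centre of its underside; its x axis runs away from the robot along the lane. The rocker sits on its near part, 60 mm to the lane's -x of the origin, the rack on its far part
- rocker_white_end (a point): point on top of the teal rocker paddle, in the middle of the white stripe at the end that is to be pushed down. The paddle is 34 mm wide and 96 mm long along the lane's y axis, pivoting at its middle 56 mm above the table; this point is 36 mm from the pivot towards the lane's -y and about 68 to 72 mm above the table at the start. It drops to about 56 mm when the rocker is fully over
- rocker (a joint): tilt of the rocker: from -0.22 rad (white-striped end up, unlocked) to +0.22 rad (white-striped end fully down, locked); starts between -0.22 and -0.12. It stays where it is left; about 1.5 N on the stripe moves it
- lane_rack: tube rack (44 x 130 mm, 101 mm tall with its five capped tubes) standing on the lane behind the rocker; origin at the centre of its underside; loose, to be left alone
- specimen_pot: clear specimen pot with white lid, 46 mm across, 48 mm tall, standing on the console; origin at the centre of its underside; loose, to be left alone
- orange_pot: small orange pot, 38 mm across, 36 mm tall, standing on the console; origin at the centre of its underside; loose, to be left alone
- spare_rack: second tube rack, same size, all caps orange, on the table beyond the console; origin at the centre of its underside; loose, to be left alone
- waste_tub: open yellow waste tub, 110 mm across, 110 mm tall, at the back of the table; origin at the centre of its underside; loose, to be left alone
- reagent_bottle: white reagent bottle with blue cap, 66 mm across, 140 mm tall, on the table to the left of the lane; origin at the centre of its underside; loose, to be left alone
- tip_box: blue box with clear lid, 85 x 120 mm, 67 mm tall, on the table at the robot's left; origin at the centre of its underside; loose, to be left alone

How it is judged:
On the way, in this order (a step that is already met when the one before it is completed fails the run):
1. the yellow key is pressed down by the fingers (value of joint key_yellow above 0.004 m and contact force between the fingers and key_yellow above 0.5 N), for 0.1 s.
2. with the yellow key let up again, the white-striped end of the rocker is pushed down by the fingers (value of joint rocker above 0.15 rad and value of joint key_yellow below 0.001 m and contact force between the fingers and rocker above 0.3 N), for 0.05 s.
3. the green key is pressed down by the fingers (value of joint key_green above 0.004 m and contact force between the fingers and key_green above 0.5 N), for 0.1 s.
At the end, for the whole second after the job is handed in: The rocker lies over to its locked side (joint above 0.15 rad), all four keys are up (within 1 mm), and every loose thing is within 15 mm of where it started (value of joint rocker above 0.15 rad and value of joint each of key_yellow, key_green, key_red, key_blue below 0.001 m and distance of each of lane_rack, specimen_pot, orange_pot, spare_rack, waste_tub, reagent_bottle, tip_box from where it was at the start of the episode below 0.015 m); the robot touches nothing.
It fails at once if the green key is pressed (over 2 mm) before the rocker is locked (value of joint key_green above 0.002 m and value of joint rocker below 0.15 rad).
It fails at once if the red or the blue key is pressed (over 2 mm) (value of joint any of key_red, key_blue above 0.002 m).
It fails at once if a rack, pot, bottle, tub or box is lifted, carried or knocked (moved over 15 mm) (distance of any of lane_rack, specimen_pot, orange_pot, spare_rack, waste_tub, reagent_bottle, tip_box from where it was at the start of the episode above 0.015 m).
It also fails if it takes over 48 s, if anything falls off the work surface, if the arm or the gripper's body presses on something with over 40 N, if the wrist force passes 120 N, or if a joint passes its speed limit or range.

## Working session

There is one attempt and no reset: what is moved stays moved. The work goes in short steps, Python scripts to look and compute and a tool call to move; the robot and the scene stay as the last step left them, time stands still between calls to the robot, and variables do not carry over. Pictures are saved under pics/ and viewed, at most 10 in all, crops included, and the job is handed in when it is done.

Besides the shell and the picture viewer there is one more tool, called after "Emit:" in YAML: its name, and indented under it one key for each argument. servo_tool: Moves the arm, as the interface text tells. Its arguments: {"type":"object","properties":{"fingers":{"type":"array"},"dp":{"type":"array"},"dr":{"type":"array"},"newtons":{"type":"number"}},"required":["fingers","dp","dr"]}

```bash
mkdir -p pics; python3 - <<'E'
from cell import robot,cams
import cv2
s=robot.sense();print(s['time_s'],s['position'],s['tool_rot'],s['grip_width'])
for n in("scene","side"):
    cv2.imwrite(f"pics/{n}0.png",cams.read_camera(n)[:,:,::-1])
E
```

```text
0.0 [ 0.25804659 -0.51316706  0.24436376] [-9.89855404e-04  9.72998167e-01  2.30810682e-01 -1.25494084e-04] 0.08509871099085457
```

View pics/scene0.png

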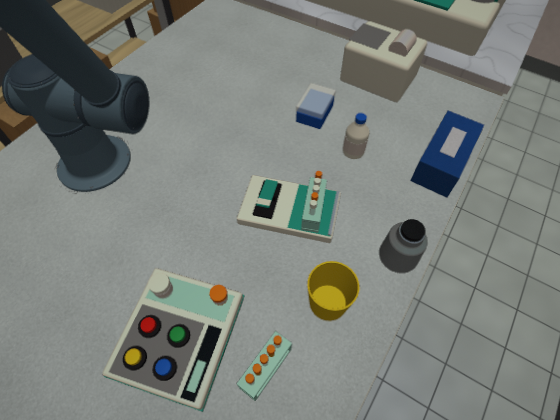

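View pics/side0.png

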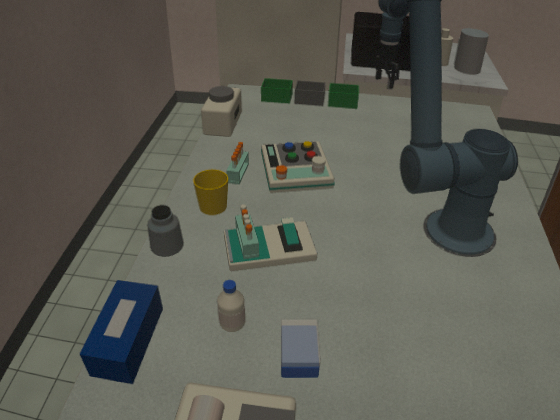

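Scene view: the yellow key is near (134,356), green (178,335), red (149,325), blue (165,367) and the rocker about (267,198). I'll turn these into positions.

```bash
cat > h.py <<'E'
import numpy as np,cv2
from cell import robot,cams
def ray(n,uv,z,info=None):
    i=info or cams.camera_info(n)
    p=cv2.undistortPoints(np.array([[uv]],float),np.array(i["camera_matrix"]),np.array(i["distortion"]))[0,0]
    T=np.array(i["extrinsics"]);d=T[:3,:3]@[*p,1];o=T[:3,3]
    return o+d*(z-o[2])/d[2]
def blob(im,lo,hi,c,r):
    x0,y0=c[0]-r,c[1]-r
    h=cv2.cvtColor(im[y0:c[1]+r+1,x0:c[0]+r+1],cv2.COLOR_BGR2HSV)
    ys,xs=np.nonzero(cv2.inRange(h,lo,hi));return x0+xs.mean(),y0+ys.mean(),len(xs)
E
python3 - <<'E'
from h import *
im=cv2.imread("pics/scene0.png")
for n,c,h in(("yellow",(134,356),(18,35)),("green",(178,335),(45,90)),("red",(149,325),None),("blue",(165,367),(100,130))):
    lo,hi=((0,120,60),(10,255,255)) if h is None else ((h[0],120,60),(h[1],255,255))
    u,v,k=blob(im,lo,hi,c,14);print(n,u,v,k,ray("scene",(u,v),.062).round(4))
for n,c in(("rock",(262,208)),("rockother",(272,183)),):print(n,ray("scene",c,.065).round(3))
a=cv2.resize(im[165:245,225:345],None,fx=5,fy=5,interpolation=2)
b=cv2.imread("pics/side0.png")[205:275,215:325]
b=cv2.resize(b,(600,382)) [:200]
cv2.imwrite("pics/c1.png",np.vstack([a,b]))
E
```

```text
yellow 132.48471615720524 356.2532751091703 229 [ 0.5171 -0.3359  0.062 ]
green 176.71505376344086 333.7258064516129 186 [ 0.5631 -0.2517  0.062 ]
red 147.64141414141415 324.51010101010104 198 [ 0.4985 -0.2707  0.062 ]
blue 162.80365296803654 366.57077625570776 219 [ 0.5824 -0.3169  0.062 ]
rock [0.539 0.102 0.065]
rockother [0.518 0.18  0.065]
```

View pics/c1.png

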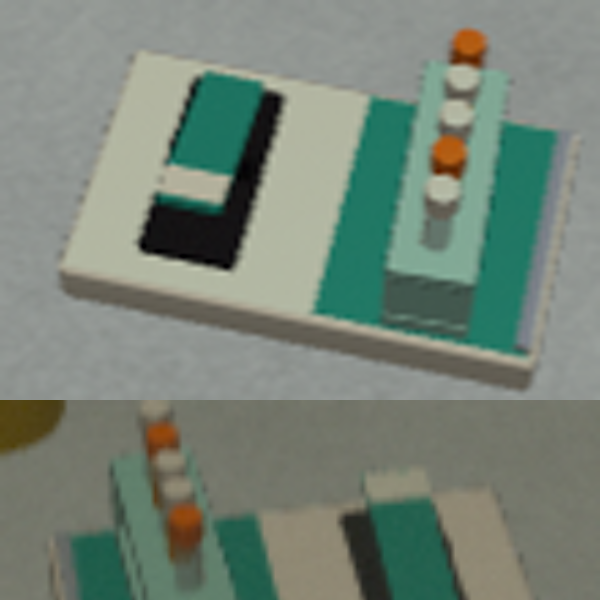

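Crop: the white stripe is centred at about (264,202) in the scene picture, and it's the raised end. Next I'll approach above the yellow key with the fingers shut.

Emit:
servo_tool:
  fingers: [1,1,1,1,1,1,1,1,1,1]
  dp:
    - [3.1,-0.42,0.5]
    - [3.1,-0.42,0.5]
    - [3.1,-0.42,0.5]
    - [3.1,-0.42,0.5]
    - [3.1,-0.42,0.5]
    - [3.1,-0.42,0.5]
    - [3.1,-0.42,0.5]
    - [3.1,-0.42,0.5]
    - [3.1,-0.42,0.5]
    - [3.1,-0.42,0.5]
  dr:
    - [0,0,0]
    - [0,0,0]
    - [0,0,0]
    - [0,0,0]
    - [0,0,0]
    - [0,0,0]
    - [0,0,0]
    - [0,0,0]
    - [0,0,0]
    - [0,0,0]

```text
time_s: 1.1
position: [0.517, -0.3359, 0.1945]
tool_rot: [-0.0, 0.973, 0.231, -0.0]
ft_force: [0.3, -0.4, -0.6]
grip_width: 0.0
gripper_force: 0.0
```

Emit:
servo_tool:
  fingers: [1,1,1]
  dp:
    - [0,0,0]
    - [0,0,0]
    - [0,0,0]
  dr:
    - [0,0,0]
    - [0,0,0]
    - [0,0,0]

```text
time_s: 1.4
position: [0.5157, -0.3374, 0.1952]
tool_rot: [-0.0, 0.973, 0.23, -0.0]
ft_force: [0.5, 0.2, -0.2]
grip_width: -0.0002
gripper_force: 0.0
```

```bash
python3 - <<'E'
from h import *
s=robot.sense();print(s['time_s'],s['position'],s['tool_rot'],s['grip_width'],s['ft_force'])
print("stripe",ray("scene",(264,201.5),.07).round(4))
cv2.imwrite("pics/w1.png",cams.read_camera("wrist")[:,:,::-1])
i=cams.camera_info("wrist");im=cv2.imread("pics/w1.png")
h=cv2.cvtColor(im,cv2.COLOR_BGR2HSV)
for n,lo,hi in(("y",(18,140,60),(35,255,255)),("g",(45,140,40),(75,255,255)),("r",(0,140,60),(5,255,255)),("b",(100,140,60),(130,255,255))):
    k,_,st,ce=cv2.connectedComponentsWithStats(cv2.inRange(h,lo,hi))
    for j in range(1,k):
        if st[j,4]>300:print(n,ce[j].round(1),st[j],ray("wrist",ce[j],.063,i).round(4))
E
```

```text
1.4 [ 0.51569155 -0.33743499  0.19515048] [-4.48375065e-05  9.73085078e-01  2.30445867e-01 -3.61874139e-04] -0.00015634571236125417 [ 0.46909193  0.19751654 -0.2499177 ]
stripe [0.5345 0.1178 0.07  ]
y [284.3 198.6] [ 262  177   45   44 1538] [ 0.5176 -0.3377  0.063 ]
g [202.8  85.9] [ 181   61   47   48 1590] [ 0.5634 -0.253   0.063 ]
r [192.2 181.4] [ 170  159   46   45 1579] [ 0.4994 -0.2727  0.063 ]
b [303.5 103.1] [ 281   80   46   47 1697] [ 0.5835 -0.3194  0.063 ]
```

View pics/w1.png

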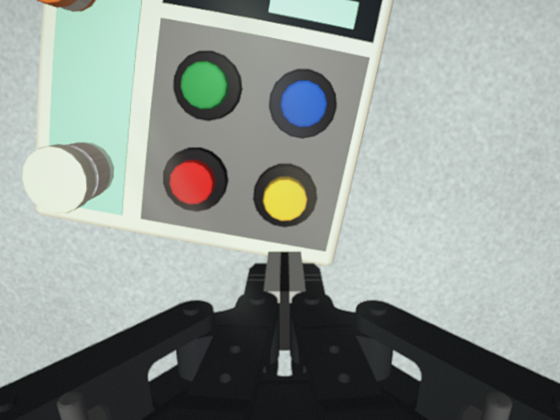

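Wrist view: yellow (284,199), green (203,86), red (192,181), blue (303,103); the positions agree with the scene view to 2 mm. Descending on yellow.

Emit:
servo_tool:
  fingers: [1,1,1,1,1,1,1]
  dp:
    - [0.15,0,3]
    - [0,0,3]
    - [0,0,3]
    - [0,0,1.5]
    - [0,0,0.5]
    - [0,0,0.3]
    - [0,0,0.3]
  dr:
    - [0,0,0]
    - [0,0,0]
    - [0,0,0]
    - [0,0,0]
    - [0,0,0]
    - [0,0,0]
    - [0,0,0]

```text
time_s: 2.15
position: [0.5181, -0.3374, 0.0805]
tool_rot: [0.001, 0.973, 0.23, 0.001]
ft_force: [-1.2, 0.4, 1.5]
grip_width: 0.0001
gripper_force: 0.7
```

Emit:
servo_tool:
  fingers: [1,1,1]
  dp:
    - [0,0,0.3]
    - [0,0,0.3]
    - [0,0,0]
  dr:
    - [0,0,0]
    - [0,0,0]
    - [0,0,0]

```text
time_s: 2.45
position: [0.5182, -0.3373, 0.075]
tool_rot: [0.001, 0.973, 0.231, 0.0]
ft_force: [-3.0, -0.2, 6.8]
grip_width: -0.0
gripper_force: 3.4
```

Emit:
servo_tool:
  fingers: [1,1,1]
  dp:
    - [0,0,0.2]
    - [0,0,0]
    - [0,0,0]
  dr:
    - [0,0,0]
    - [0,0,0]
    - [0,0,0]

```text
time_s: 2.75
position: [0.5182, -0.3374, 0.0748]
tool_rot: [0.002, 0.973, 0.231, 0.001]
ft_force: [-5.7, 1.1, 17.0]
grip_width: 0.0003
gripper_force: 8.7
```

Emit:
servo_tool:
  fingers: [1,1,1,1]
  dp:
    - [0,0,-1]
    - [0,0,-3]
    - [0,0,-3]
    - [0,0,-2.5]
  dr:
    - [0,0,0]
    - [0,0,0]
    - [0,0,0]
    - [0,0,0]

```text
time_s: 3.15
position: [0.5183, -0.3364, 0.1682]
tool_rot: [0.001, 0.973, 0.231, 0.001]
ft_force: [0.4, 0.3, 0.2]
grip_width: -0.0
gripper_force: 0.0
```

Emit:
servo_tool:
  fingers: [1,1,1,1,1,1,1,1,1,1]
  dp:
    - [2.0,-3.6,0]
    - [2.0,-3.6,0]
    - [2.0,-3.6,0]
    - [2.0,-3.6,0]
    - [2.0,-3.6,0]
    - [2.0,-3.6,0]
    - [2.0,-3.6,0]
    - [2.0,-3.6,0]
    - [2.0,-3.6,0]
    - [2.0,-3.6,0]
  dr:
    - [0,0,0]
    - [0,0,0]
    - [0,0,0]
    - [0,0,0]
    - [0,0,0]
    - [0,0,0]
    - [0,0,0]
    - [0,0,0]
    - [0,0,0]
    - [0,0,0]

```text
time_s: 4.15
position: [0.5349, 0.0771, 0.1667]
tool_rot: [-0.0, 0.973, 0.231, 0.001]
ft_force: [0.8, 1.0, -0.2]
grip_width: 0.0002
gripper_force: 0.0
```

Emit:
servo_tool:
  fingers: [1,1,1]
  dp:
    - [0,0,0]
    - [0,0,0]
    - [0,0,0]
  dr:
    - [0,0,0]
    - [0,0,0]
    - [0,0,0]

```text
time_s: 4.45
position: [0.5348, 0.0745, 0.1664]
tool_rot: [0.0, 0.973, 0.23, 0.0]
ft_force: [-0.4, -0.3, 0.6]
grip_width: -0.0002
gripper_force: 0.0
```

```bash
python3 - <<'E'
from h import *
s=robot.sense();print(s['time_s'],s['position'],s['tool_rot'])
cv2.imwrite("pics/w2.png",cams.read_camera("wrist")[:,:,::-1])
i=cams.camera_info("wrist");np.save("i2.npy",i,allow_pickle=True)
E
```

```text
4.45 [0.5348491  0.07451085 0.16637159] [1.85479196e-04 9.73073960e-01 2.30493009e-01 8.24716992e-05]
```

View pics/w2.png

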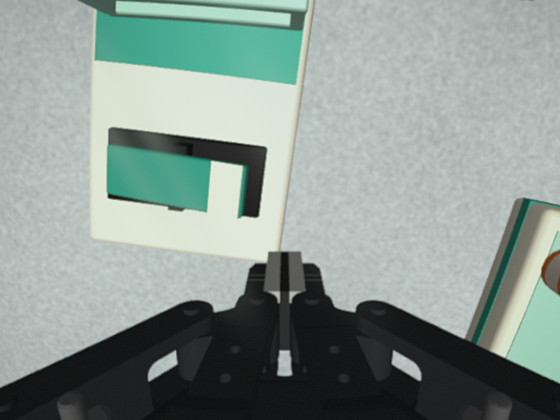

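Wrist view: the stripe spans (209..243, 161..217), with its centre at about (225,189).

```bash
python3 - <<'E'
from h import *
i=np.load("i2.npy",allow_pickle=True).item()
p=ray("wrist",(225,189),.07,i);print(p)
s=robot.sense();d=p[:2]-s['position'][:2];a=2*np.arctan2(.2305,.9731);c,n=np.cos(a),np.sin(a)
print(100*(c*d[0]+n*d[1]),100*(n*d[0]-c*d[1]))
E
```

```text
[0.53405949 0.11389602 0.07      ]
1.7130642830121185 -3.5859575089675486
```

Emit:
servo_tool:
  fingers: [1,1,1,1,1,1,1,1,1,1]
  dp:
    - [0.9,-1.85,0]
    - [0.9,-1.85,0]
    - [0,0,2.5]
    - [0,0,2.5]
    - [0,0,1.5]
    - [0,0,0.5]
    - [0,0,0.5]
    - [0,0,0.5]
    - [0,0,0.5]
    - [0,0,0.3]
  dr:
    - [0,0,0]
    - [0,0,0]
    - [0,0,0]
    - [0,0,0]
    - [0,0,0]
    - [0,0,0]
    - [0,0,0]
    - [0,0,0]
    - [0,0,0]
    - [0,0,0]

```text
time_s: 5.5
position: [0.5352, 0.1159, 0.0788]
tool_rot: [0.001, 0.973, 0.231, 0.001]
ft_force: [0.5, -1.6, 2.3]
grip_width: -0.0
gripper_force: 1.1
```

Emit:
servo_tool:
  fingers: [1,1,1]
  dp:
    - [0,0,0.3]
    - [0,0,0]
    - [0,0,0]
  dr:
    - [0,0,0]
    - [0,0,0]
    - [0,0,0]

```text
time_s: 5.8
position: [0.5344, 0.1165, 0.0755]
tool_rot: [-0.0, 0.973, 0.231, 0.0]
ft_force: [0.5, -0.7, 1.4]
grip_width: 0.0003
gripper_force: 0.8
```

Emit:
servo_tool:
  fingers: [1,1,1,1]
  dp:
    - [0,0,0.2]
    - [0,0,0.2]
    - [0,0,0]
    - [0,0,0]
  dr:
    - [0,0,0]
    - [0,0,0]
    - [0,0,0]
    - [0,0,0]

```text
time_s: 6.2
position: [0.5347, 0.1161, 0.0719]
tool_rot: [0.0, 0.973, 0.231, 0.001]
ft_force: [-0.2, -2.3, 6.1]
grip_width: 0.0001
gripper_force: 3.3
```

Emit:
servo_tool:
  fingers: [1,1,1]
  dp:
    - [0,0,0.2]
    - [0,0,0]
    - [0,0,0]
  dr:
    - [0,0,0]
    - [0,0,0]
    - [0,0,0]

```text
time_s: 6.5
position: [0.5348, 0.1161, 0.0715]
tool_rot: [0.0, 0.973, 0.231, 0.001]
ft_force: [-3.9, -2.9, 18.0]
grip_width: -0.0
gripper_force: 9.0
```

Force jumped with no further travel, so the rocker is at its stop. Lift and check.

Emit:
servo_tool:
  fingers: [1,1,1,1,1,1,1,1]
  dp:
    - [0,0,-1]
    - [0,0,-3]
    - [0,0,-3]
    - [0,0,-2.5]
    - [-0.9,1.85,0]
    - [-0.9,1.85,0]
    - [0,0,0]
    - [0,0,0]
  dr:
    - [0,0,0]
    - [0,0,0]
    - [0,0,0]
    - [0,0,0]
    - [0,0,0]
    - [0,0,0]
    - [0,0,0]
    - [0,0,0]

```text
time_s: 7.3
position: [0.5341, 0.0754, 0.1638]
tool_rot: [-0.001, 0.973, 0.231, -0.001]
ft_force: [0.2, -0.0, 0.4]
grip_width: -0.0005
gripper_force: 0.0
```

```bash
python3 - <<'E'
from h import *
s=robot.sense();print(s['time_s'],s['position'])
d=np.array([.5632,-.2525])-s['position'][:2];a=2*np.arctan2(.2305,.9731);c,n=np.cos(a),np.sin(a)
print(100*(c*d[0]+n*d[1]),100*(n*d[0]-c*d[1]))
cv2.imwrite("pics/w3.png",cams.read_camera("wrist")[:,:,::-1])
E
```

```text
7.3 [0.5341017  0.07543835 0.16376643]
-12.109845250549316 30.614610012941167
```

View pics/w3.png

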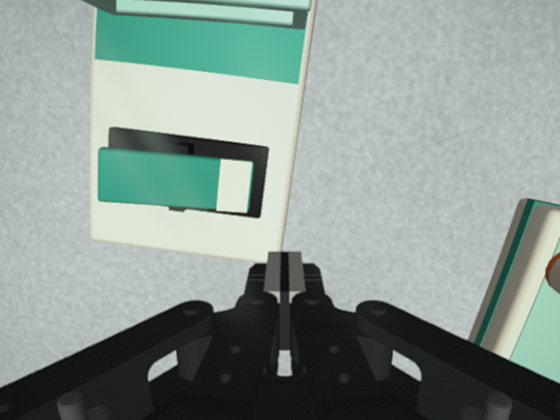

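The rocker has tipped: the striped end at (235,186) is down, the plain end at (100,175) is up. On to green.

Emit:
servo_tool:
  fingers: [1,1,1,1,1,1,1,1,1,1]
  dp:
    - [-1.21,3.06,0]
    - [-1.21,3.06,0]
    - [-1.21,3.06,0]
    - [-1.21,3.06,0]
    - [-1.21,3.06,0]
    - [-1.21,3.06,0]
    - [-1.21,3.06,0]
    - [-1.21,3.06,0]
    - [-1.21,3.06,0]
    - [-1.21,3.06,0]
  dr:
    - [0,0,0]
    - [0,0,0]
    - [0,0,0]
    - [0,0,0]
    - [0,0,0]
    - [0,0,0]
    - [0,0,0]
    - [0,0,0]
    - [0,0,0]
    - [0,0,0]

```text
time_s: 8.35
position: [0.5643, -0.2527, 0.1638]
tool_rot: [-0.001, 0.973, 0.231, -0.0]
ft_force: [0.1, 0.4, 0.2]
grip_width: -0.0002
gripper_force: 0.0
```

Emit:
servo_tool:
  fingers: [1,1,1]
  dp:
    - [0,0,0]
    - [0,0,0]
    - [0,0,0]
  dr:
    - [0,0,0]
    - [0,0,0]
    - [0,0,0]

```text
time_s: 8.65
position: [0.564, -0.251, 0.1639]
tool_rot: [-0.001, 0.973, 0.232, -0.0]
ft_force: [0.3, 1.2, 0.0]
grip_width: -0.0
gripper_force: 0.0
```

Emit:
servo_tool:
  fingers: [1,1,1,1,1,1,1,1,1,1]
  dp:
    - [0,0.15,3]
    - [0,0,3]
    - [0,0,1.5]
    - [0,0,0.5]
    - [0,0,0.3]
    - [0,0,0.3]
    - [0,0,0.3]
    - [0,0,0.2]
    - [0,0,0]
    - [0,0,0]
  dr:
    - [0,0,0]
    - [0,0,0]
    - [0,0,0]
    - [0,0,0]
    - [0,0,0]
    - [0,0,0]
    - [0,0,0]
    - [0,0,0]
    - [0,0,0]
    - [0,0,0]

```text
time_s: 9.65
position: [0.5656, -0.2538, 0.075]
tool_rot: [0.0, 0.973, 0.231, 0.001]
ft_force: [-0.7, 3.1, 7.1]
grip_width: -0.0004
gripper_force: 3.8
```

Emit:
servo_tool:
  fingers: [1,1,1,1]
  dp:
    - [0,0,0.2]
    - [0,0,0]
    - [0,0,0]
    - [0,0,0]
  dr:
    - [0,0,0]
    - [0,0,0]
    - [0,0,0]
    - [0,0,0]

```text
time_s: 10.05
position: [0.5656, -0.2538, 0.0748]
tool_rot: [0.001, 0.973, 0.231, 0.002]
ft_force: [-4.8, 5.9, 17.5]
grip_width: -0.0002
gripper_force: 8.9
```

Emit:
servo_tool:
  fingers: [1,1,1,1,1,1,1,1]
  dp:
    - [0,0,-1]
    - [0,0,-3]
    - [0,0,-3]
    - [0,0,-3]
    - [0,0,-3]
    - [0,0,-1]
    - [0,0,0]
    - [0,0,0]
  dr:
    - [0,0,0]
    - [0,0,0]
    - [0,0,0]
    - [0,0,0]
    - [0,0,0]
    - [0,0,0]
    - [0,0,0]
    - [0,0,0]

```text
time_s: 10.85
position: [0.5644, -0.2539, 0.21]
tool_rot: [-0.0, 0.973, 0.231, -0.001]
ft_force: [-1.2, -0.3, -1.4]
grip_width: -0.0003
gripper_force: 0.0
```

```bash
python3 - <<'E'
from h import *
cv2.imwrite("pics/s4.png",cams.read_camera("scene")[:,:,::-1])
E
```

```text
(no output)
```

View pics/s4.png

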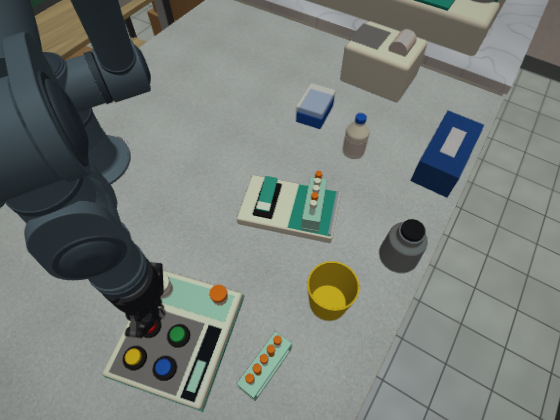

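Scene view: the tool is clear above the console, the rocker at (266,197) is locked, and the other objects I can see stand where they were (the arm partly hides the specimen pot). Handing in.

```bash
python3 -c "
from cell import robot
print(robot.finish_job())"
```

```text
the job is handed in; nothing more can be done
None
```

I pressed the yellow key fully down and let it up, pushed the rocker over to its locked stop, then pressed and released the green key; the job was handed in at about 11 s with the arm clear, and no verdict came back.

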